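# Hang the rinsed jar on the drying peg and put its spatula away

## Robot

A 6-joint arm with a two-finger parallel gripper is mounted at the origin on the work surface. World frame = base frame: x ahead of the robot, y to its left, z up, the work surface at z = 0. Lengths are in m, angles in rad, forces in N, time in s.
With the tool pointing down it reaches from about 0.275 to 0.875 m from the base axis. Payload 12.5 kg.
Tool frame: the origin (TCP) lies at the very end of the fingers, on their centre line; the grasp point (between the pads) lies 19 mm behind it; z points along the fingers, y is the line along which they close (so a half turn about z gives the same grasp; the last joint's range is limited). The gripper opens to 85 mm and grips with 20 to 120 N. Pads are 22 mm wide; open, the fingers measure 114 mm over their backs; the gripper's body (76 mm by 85 mm) begins 54 mm behind the grasp point. The pads swing forward as they close: fully open they stand 13 mm farther back than shut.
Start: joints at [1.035, 0.351, 1.652, -0, 1.139, -0.085], TCP at [0.24, 0.495, 0.231] pointing down, gripper open.
Joint ranges: [-2.75, 2.75], [-0.79, 2.1], [0.01, 2.65], [-1.57, 4.71], [0.07, 3.14], [-2.87, 2.87]. Speed limits (rad/s): [2.22, 2.22, 2.79, 3.14, 3.14, 3.14].

## Interface

Orientations are given as a 3x3 rotation matrix whose columns are the frame's x, y, z axes.
In Python, from bench import manip gives the robot as it stands. Calls block until the motion is done:
- manip.move_ptp(position, orientation): joint-space move of the TCP to a pose.
- manip.move_l(position, attitude=None, max_speed=0.15): straight line of the TCP; attitude=None keeps the orientation; max_speed is the mean speed in m/s.
- manip.move_j(angles): joint-space move.
- manip.set_gripper(opening, effort=None): opening from 0.0 (shut) to 1.0 (fully open); effort is the grip in N (None keeps the last); returns when the fingers have stopped.
- manip.dwell(seconds).
- manip.inverse_kinematics(position, orientation): joint angles nearest the present ones, or None.
- manip.grab_frame(name): name is "scene" or "top" or "wrist"; returns (picture, depth): 420x560x3 uint8, red, green, blue; 420x560 float32, m along the optical axis (not along the pixel's ray), 0 where there is no reading.
- manip.get_calibration(name): a dict with "camera_matrix" (3x3 intrinsics, pixels), "R" (3x3) and "t" (3): a world point X has camera coordinates R X + t. Camera axes: x right, y down, z forward; pixel columns grow to the right and rows downward; lengths in m; the calibration is good to about 2 mm. A picture is of the moment at which its call begins: read the wrist's pose just before it. get_calibration takes no time and is no camera call; for the wrist camera it gives the pose at the moment of the call.
A pose or a line that the arm cannot do raises manip.Unreachable and nothing moves.
- manip.sign_off(): hands the job in; it is judged then, once.
Trained networks look in the newest picture that a camera, given by its name, has taken for a name from the list of things; names that differ only in an ending like _2 or _b are one class to them, and where a whole thing is asked for, a point or a joint stands for the part that bears it (a point fixed in the world has none). Each returns a list of dicts, best first, with "confidence" (0 to 1); they miss things now and then, are a little off and sometimes report something else, mostly with a low value. They report only what shows in the picture. A call takes as long as a camera call. They do not tell look-alikes from the thing itself.
- manip.look_for(camera, name): "at" ([x, y, z] in m, in world coordinates, good to about 4 mm: the middle of the surface that is visible of it).
Readings, each from a call of its own:
- manip.current_time(): time.
- manip.current_qpos(): joint angles.
- manip.current_joint_vel(): joint speeds.
- manip.current_joint_torque(): joint torques, N m.
- manip.current_ee_pos(): TCP position.
- manip.current_tcp_rot(): TCP orientation.
- manip.current_force(): force on the tool from outside, world axes, zero at the start.
- manip.current_ft_torque(): the same for the moment, N m.
- manip.current_grip_width(): opening from 0.0 (shut) to 1.0 (fully open).
- manip.current_grip_force(): force on a finger pad.
Only numpy, scipy, OpenCV 4.12 (cv2) and the standard library are available. Lean on these libraries where they do the work, as an engineer would, in place of code of your own. Each camera call takes 0.05 s, during which the arm holds its last target. There are 200 camera calls.

## Task

Put the rinsed sample things away to dry: lift the blue jar out of its draining cradle, turn it upside down and lower it over the free peg of the drying rack until its mouth rests on the peg's yellow seat; set it down gently, neither dropping it nor forcing it. Lay the orange-handled spatula flat and lengthwise in the empty compartment of the green tray, near the compartment's middle. Leave the other things where they are.

Things in the scene. Friction and masses are not known exactly. Their poses are not given: they have to be found in the camera images.
- jar: Blue round jar: outer diameter 46, height 100, wall 3 (inner diameter 40), base 5 thick, 0.08-0.15 kg. Origin at the outside centre of its closed base; z along its axis to the open mouth. It starts lying on the cradle, sloping 15 degrees, mouth at the low end, axis 66 above the bench at mid-length. A grasp tilted about 37 degrees lets it be turned the needed 75 degrees to end tilted the other way.
- jar_mouth (a point): Centre of the jar's open mouth, on its axis, 100 from the base.
- jar_grip (a point): A point on the jar's axis 30 from the base, a good place to grip across the diameter. Same axes as the jar.
- cradle: Fixed draining cradle: grey plate 130 x 70 x 8 with two 8 thick steel rods, 26 apart, sloping 15 degrees down towards its +x; the jar lies on them, its rim against a cross bar at the low end covering only the rim's lowest few mm. Rods lie wholly under the jar, within 17 of its middle plane; open above and at the sides: lift straight up. Origin at the centre of the plate's underside.
- rack: Fixed drying rack: white deck 120 (x) x 250 (y), deck top 20 above the bench, with two white pegs standing 130 apart on its y line, one free and one taken (either end). Origin at the centre of its underside.
- peg: Free fixed peg. Origin: centre of its foot on the deck (20 above bench), z up. Shaft diameter 33 up to 86, tapering to 18 at 108; 12 wide tip at 112. Round it a yellow seat disc, diameter 60, its top anywhere 22 to 67 above the origin, set anew every time, not reported: feel (or see) it. The seat is sprung: bears 2.5 N unmoved, then gives 6 mm at 0.5 N per mm to a hard stop; damped.
- peg_tip (a point): Top of the free peg, on its axis, 112 above the peg's origin.
- peg_used: The other peg, fixed, 75 high, seat top at 20; the grey jar hangs on it. Origin at the centre of its foot.
- tray: Fixed green open tray, 200 (x) x 154 (y) x 20 high, walls 4, floor 4 thick, divided along x into two compartments 192 long and 71 wide, at +y (empty) and at -y (the brush lies there). Origin at the centre of its underside.
- tray_slot (a point): Centre of the empty compartment's floor (4 above the bench); x runs along the compartment, y across it, z up.
- spatula: Loose spatula 153 long lying flat on the bench along its own x: orange handle 85 x 12 x 10 from x -75 to +10, then a steel stem 8 wide and 4 thick and a blade 18 wide and 3 thick, to x +78. Origin at its underside, z up; about 50 g.
- spatula_grip (a point): Point on the spatula's handle, 5 above its underside, near its centre of mass; grip across the 12 wide handle. Same axes as the spatula.
- brush: Bystander: small red brush, 150 long, loose in the other compartment.
- reagent: Bystander: amber bottle, diameter 44, height 85, loose on the bench beyond the work area.
- control_vial: Bystander: small amber vial, diameter 32, height 50, loose on the bench beyond the work area.
- grey_jar: Bystander: grey jar of diameter 46 and height 70, loose, upside down on the other peg; its top is 110 above the bench. Origin at the centre of its closed base (on top), z down to its mouth.
Not all that is in view belongs to the job. Of the things like the spatula, leave any that is black; of the rest the smaller one is meant.

How it is judged:
At the end, for the whole second after the job is handed in: Blue jar at rest upside down (0.1 rad) on the free peg: mouth within 8 mm of its axis, 12-72 mm above its foot, weight on it. Spatula at rest flat (0.12 rad) in the empty compartment, lengthwise (0.3 rad), grip point within 25 mm along, 28 mm across its centre, under 10 mm high (angle between jar's own z axis and vertical above 3.04 rad and horizontal distance between jar_mouth and peg below 0.008 m and z of jar_mouth in the frame of peg between 0.012 and 0.072 m and contact force between jar and peg above 0.3 N and linear speed of each of jar, spatula below 0.02 m/s and x of spatula_grip in the frame of tray_slot between -0.025 and 0.025 m and y of spatula_grip in the frame of tray_slot between -0.028 and 0.028 m and z of spatula_grip in the frame of tray_slot below 0.01 m and angle between the x axis of spatula and the x axis of tray, either way round below 0.3 rad and (angle between spatula's own z axis and vertical below 0.12 rad or angle between spatula's own z axis and vertical above 3.02 rad)); the robot touches nothing.
It fails at once if the jar is pressed on the peg or its seat with more than 15 N (contact force between jar and peg above 15 N).
It fails at once if the jar is dropped onto the peg: it moves faster than 0.35 m/s while its mouth is over and below the peg's tip (horizontal distance between jar_mouth and peg below 0.02 m and z of jar_mouth in the frame of peg below 0.112 m and linear speed of jar above 0.35 m/s).
It fails at once if a bystander (grey jar, brush, bottle or vial) is moved by more than 30 mm (distance of any of grey_jar, brush, reagent, control_vial from where it was at the start of the episode above 0.03 m).
It also fails if it takes over 67 s, if anything falls off the work surface, if the arm or the gripper's body presses on something with over 40 N, if the wrist force passes 120 N, or if a joint passes its speed limit or range.

## Working session

There is one attempt and no reset: what is moved stays moved. The work goes in short steps, each a Python script; the robot and the scene stay as the last script left them, time stands still between calls to the robot, and variables do not carry over. Pictures are saved under pics/ and viewed, at most 10 in all, crops included, and the job is handed in when it is done.

```bash
mkdir -p pics; ls
cat > h.py <<'E'
import numpy as np, cv2
from bench import manip as m
def snap(cam,fn=None):
    c=m.get_calibration(cam); rgb,d=m.grab_frame(cam)
    if fn: cv2.imwrite('pics/'+fn,rgb[:,:,::-1])
    K=np.array(c['camera_matrix']);R=np.array(c['R']);t=np.array(c['t'])
    v,u=np.mgrid[:d.shape[0],:d.shape[1]]
    P=np.stack([(u-K[0,2])*d/K[0,0],(v-K[1,2])*d/K[1,1],d],-1)
    W=(P-t)@R   # R^T (P-t)
    W[d<=0]=np.nan
    return rgb,d,W
E
python3 - <<'E'
from h import *
a,_,W1=snap('scene'); b,_,W=snap('top')
cv2.imwrite('pics/a.png',a[:,:,::-1]); cv2.imwrite('pics/b.png',b[:,:,::-1])
np.savez('s.npz',a=a,W1=W1,b=b,W=W)
for cam in('top','scene'):
  for n in ['jar','cradle','rack','peg','tray','spatula','brush','reagent','control_vial','grey_jar']:
    print(cam,n,[(np.round(x['at'],3).tolist(),round(x['confidence'],2)) for x in m.look_for(cam,n)[:3]])
print(m.current_time())
E
```

```text
pics
top jar [([0.59, 0.315, 0.082], 0.79)]
top cradle [([0.583, 0.306, 0.008], 0.83)]
top rack [([0.539, -0.293, 0.024], 0.85)]
top peg [([0.548, -0.348, 0.06], 0.95)]
top tray [([0.498, 0.026, 0.008], 0.61), ([0.59, 0.31, 0.083], 0.36), ([0.586, 0.305, 0.01], 0.23)]
top spatula [([0.29, 0.206, 0.013], 0.81), ([0.689, 0.033, 0.008], 0.69), ([0.733, -0.294, 0.01], 0.54)]
top brush [([0.528, -0.017, 0.022], 0.8)]
top reagent [([0.735, -0.112, 0.056], 0.48)]
top control_vial []
top grey_jar [([0.533, -0.226, 0.106], 0.5)]
scene jar [([0.618, 0.33, 0.082], 0.86), ([0.507, 0.029, 0.003], 0.42)]
scene cradle [([0.626, 0.339, 0.01], 0.85), ([0.549, -0.206, 0.034], 0.42)]
scene rack [([0.569, -0.271, 0.022], 0.92)]
scene peg [([0.557, -0.348, 0.063], 0.96)]
scene tray [([0.504, 0.032, 0.001], 0.79), ([0.751, -0.107, 0.046], 0.43), ([0.544, -0.021, 0.018], 0.41)]
scene spatula [([0.733, -0.269, 0.008], 0.82), ([0.697, 0.045, 0.004], 0.81), ([0.281, 0.23, 0.01], 0.57)]
scene brush [([0.698, 0.046, 0.002], 0.74), ([0.545, -0.021, 0.019], 0.66)]
scene reagent [([0.753, -0.107, 0.05], 0.76), ([0.697, 0.041, 0.003], 0.24)]
scene control_vial [([0.728, 0.248, 0.04], 0.56), ([0.621, 0.33, 0.083], 0.19)]
scene grey_jar [([0.546, -0.212, 0.088], 0.65)]
1.1
```

View pics/b.png

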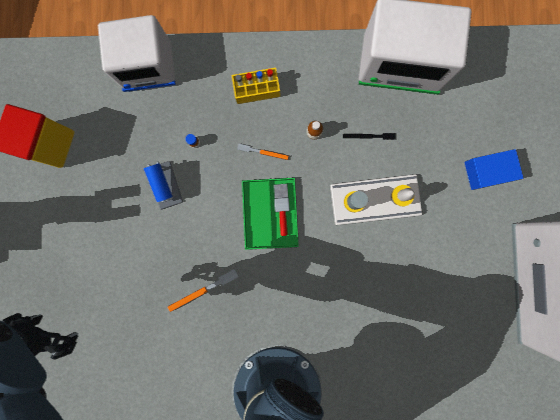

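View pics/a.png

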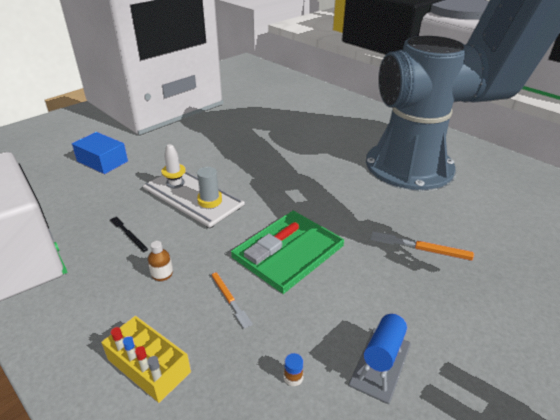

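The top picture shows these spatula candidates:
- the small orange one at (264,152)
- a larger orange one at (203,290)
- a black one at (370,136)

I choose the smaller orange one at (264,152). The jar is at (160,183), the free peg at (403,195), and the empty compartment at (258,213).

Run:
```python
from h import *
s=np.load('s.npz')
def near(W,x,y,r): return (abs(W[...,0]-x)<r)&(abs(W[...,1]-y)<r)
for cam,im,W in(('top',s['b'],s['W']),('scene',s['a'],s['W1'])):
    hsv=cv2.cvtColor(im,cv2.COLOR_RGB2HSV);h,S,V=[hsv[...,i].astype(int) for i in range(3)]
    print(cam)
    j=near(W,.6,.315,.12)&(h>100)&(h<130)&(S>150)&(W[...,2]>.04)&(W[...,1]>.24)&(W[...,0]<.7)
    P=W[j];c=P.mean(0);w,v=np.linalg.eigh(np.cov(P.T));d=v[:,2];t=(P-c)@d
    print('jar',j.sum(),c.round(4),d.round(3),t.min().round(3),t.max().round(3), P.max(0).round(3),P.min(0).round(3))
    for nm,mk in(('handle',near(W,.69,.035,.09)&(h<20)&(S>150)&(W[...,0]>.64)&(W[...,2]<.03)),
                 ('bigh',near(W,.28,.21,.12)&(h<20)&(S>150))):
        P=W[mk][:,:2];r=cv2.minAreaRect((P*1000).astype(np.float32));print(nm,mk.sum(),[np.round(x,1) for x in r],np.nanmedian(W[mk][:,2]).round(4))
        print('  ends',P[P[:,1].argmin()].round(3),P[P[:,1].argmax()].round(3))
    g=near(W,.5,.03,.14)&(h>45)&(h<80)&(S>120)
    P=W[g];k=P[P[:,2]>.014][:,:2];r=cv2.minAreaRect((k*1000).astype(np.float32));print('tray rim',[np.round(x,1) for x in r])
    y=near(W,.55,-.35,.06)&(h>20)&(h<35)&(S>150);P=W[y];print('seat',y.sum(),P.mean(0).round(4),np.percentile(P[:,2],[5,25,50,75,95]).round(4),P.min(0).round(3),P.max(0).round(3))
    q=near(W,.55,-.35,.06)&(W[...,2]>.105);P=W[q];print('peg top',P.mean(0).round(4),P.max(0).round(4))
    dk=near(W,.54,-.28,.16)&(W[...,2]>.012)&(W[...,2]<.027);P=W[dk][:,:2];print('deck',[np.round(x,1) for x in cv2.minAreaRect((P*1000).astype(np.float32))])
    cr=near(W,.59,.31,.1)&(W[...,2]>.004)&(W[...,2]<.02)&(W[...,1]>.255);P=W[cr][:,:2];print('cradle',[np.round(x,1) for x in cv2.minAreaRect((P*1000).astype(np.float32))])
a=s['a']; cv2.imwrite('pics/c.png',np.hstack([cv2.resize(x,(400,400),interpolation=cv2.INTER_CUBIC) for x in(a[300:400,330:430],a[250:350,180:280])])[:,:,::-1])
print(m.get_calibration('wrist'), m.current_tcp_rot().__repr__())
```

```text
top
jar 591 [0.5908 0.319  0.0831] [-0.919 -0.295 -0.261] -0.049 0.05 [0.641 0.355 0.102] [0.54  0.288 0.059]
handle 125 [array([678.4,   0.7]), array([83.3, 12.6]), np.float64(76.1)] 0.0088
  ends [ 0.672 -0.041] [0.683 0.042]
bigh 256 [array([261.8, 254.9]), array([ 17.1, 121.6]), np.float64(27.5)] 0.014
  ends [0.287 0.199] [0.241 0.311]
tray rim [array([504.9,  14.5]), array([199.5, 153.6]), np.float64(2.1)]
seat 194 [ 0.5449 -0.3483  0.0607] [0.0573 0.0597 0.061  0.0626 0.0648] [ 0.52  -0.384  0.022] [ 0.575 -0.326  0.105]
peg top [ 0.5458 -0.3517  0.12  ] [ 0.5619 -0.3398  0.1344]
deck [array([ 540.7, -291.7]), array([120.1, 250.8]), np.float64(5.8)]
cradle [array([589.9, 333.9]), array([197.4, 153.2]), np.float64(2.7)]
scene
jar 1539 [0.6104 0.3305 0.0831] [-0.962 -0.264 -0.071] -0.037 0.071 [0.651 0.36  0.102] [0.542 0.295 0.059]
handle 185 [array([681.5,   0.7]), array([84.7, 11.8]), np.float64(76.2)] 0.0099
  ends [ 0.674 -0.041] [0.686 0.041]
bigh 452 [array([265.4, 255.7]), array([ 20.6, 119.7]), np.float64(26.1)] 0.0133
  ends [0.285 0.2  ] [0.244 0.311]
tray rim [array(
[... 271 characters left out ...]
([121.7, 252.8]), np.float64(5.6)]
cradle [array([583.7, 317.6]), array([161.3,  74.2]), np.float64(17.6)]
{'camera_matrix': array([[354.64278634,   0.        , 280.06533588],
       [  0.        , 354.64278634, 205.61817994],
       [  0.        ,   0.        ,   1.        ]]), 'R': array([[ 4.35710103e-01,  9.00087017e-01, -2.59117702e-04],
       [ 8.57977197e-01, -4.15238711e-01,  3.02410222e-01],
       [ 2.72087919e-01, -1.31985506e-01, -9.53177838e-01]]), 't': array([-0.55060916, -0.04023935,  0.37899234])} array([[-9.00113228e-01,  4.35656029e-01,  3.55319781e-05],
       [ 4.35656029e-01,  9.00113229e-01, -3.69758559e-06],
       [-3.35936790e-05,  1.21514748e-05, -9.99999999e-01]])
```

View pics/c.png

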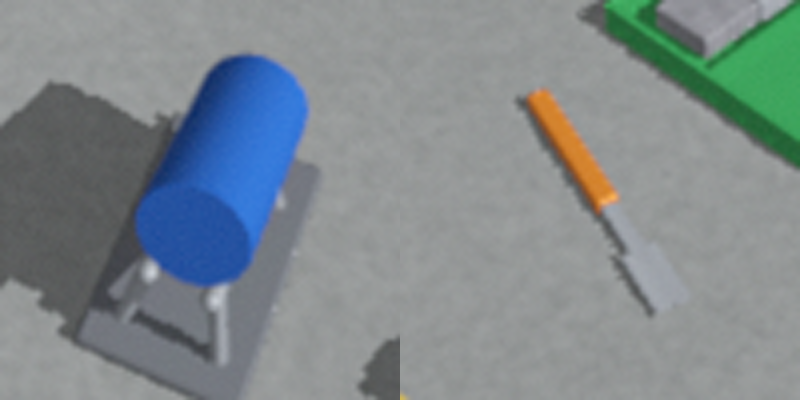

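The crop shows that the closed base of the jar faces the scene camera at (195,235), so the mouth points back toward the robot. It also confirms the small orange spatula, with its blade towards +y. Next I fit the jar's axis, check that the planned poses are reachable, and move to the pre-grasp.

```bash
cat >> h.py <<'E'
from scipy.optimize import least_squares
def jarpts(im,W):
    hsv=cv2.cvtColor(im,cv2.COLOR_RGB2HSV);h,S=hsv[...,0],hsv[...,1]
    k=(h>100)&(h<130)&(S>150)&(W[...,2]>.045)&(W[...,2]<.12)&(abs(W[...,0]-.59)<.1)&(abs(W[...,1]-.32)<.07)
    return W[k]
def jarfit(P,slope=np.radians(15)):
    """known slope, axis z=.066 at mid: fit x,y mid (lateral) and azimuth; extents give the along position"""
    def ax(az): return np.array([np.cos(az)*np.cos(slope),np.sin(az)*np.cos(slope),-np.sin(slope)])
    def f(p):
        a=ax(p[3]); q=P-p[:3]; t=q@a; r=np.linalg.norm(q-np.outer(t,a),axis=1)
        return np.where(t<-.045,np.minimum(abs(t+.05),abs(r-.023)),r-.023)
    s=least_squares(f,[.595,.318,.066,np.pi+.31],loss='soft_l1',f_scale=.002)
    p=s.x;a=ax(p[3]);t=(P-p[:3])@a
    return p,a,np.percentile(t,[1,99]),np.median(abs(s.fun))
def R_tool(h,ang):
    """h horizontal unit (2), tool z in plane (h,up) at elevation ang(deg)"""
    h=np.array([h[0],h[1],0]);z=h*np.cos(np.radians(ang))+np.array([0,0,np.sin(np.radians(ang))])
    y=np.cross([0,0,1.],h); x=np.cross(y,z); return np.column_stack([x,y,z])
def flip(R): return R@np.diag([-1,-1,1.])
E
python3 - <<'E'
from h import *
s=np.load('s.npz')
for im,W in((s['b'],s['W']),(s['a'],s['W1'])):
    P=jarpts(im,W); print(len(P),[np.round(x,4) for x in jarfit(P)])
h=-np.array([np.cos(np.radians(17.7)),np.sin(np.radians(17.7))])
mid=np.array([.593,.318,.066]); a=np.array([*(h*np.cos(np.radians(15))),-np.sin(np.radians(15))])
g=mid-.02*a
for ang in(-53,-58,-64):
  for F in(0,1):
    R=R_tool(h,ang); R=flip(R) if F else R
    for off in(.019,-.08):
        q=m.inverse_kinematics(g+R[:,2]*off,R); print('pick',ang,F,off,None if q is None else np.round(q,2))
    for da in(-30,0,30):
        az=np.radians(180-33+da);h2=np.array([np.cos(az),np.sin(az)])
        R=R_tool(h2,ang-75); R=flip(R) if F else R
        for z in(.13,.25):
            q=m.inverse_kinematics(np.array([.549,-.355,z])+R[:,2]*.019,R); print('  place',da,z,None if q is None else np.round(q,2))
E
```

```text
591 [array([0.5897, 0.3226, 0.0642, 3.4507]), array([-0.9201, -0.2938, -0.2588]), array([-0.0529,  0.0442]), np.float64(0.001)]
1539 [array([0.5956, 0.3235, 0.0655, 3.4503]), array([-0.9203, -0.2935, -0.2588]), array([-0.0518,  0.0461]), np.float64(0.0005)]
pick -53 0 0.019 [0.4  1.14 0.8  0.06 1.85 1.66]
pick -53 0 -0.08 [0.39 1.24 0.39 0.06 2.15 1.67]
  place -30 0.13 None
  place -30 0.25 [-0.52  0.37  1.76 -0.71  0.54  2.69]
  place 0 0.13 [-0.67  0.52  1.9   0.79  0.08  0.71]
  place 0 0.25 [-0.67  0.33  1.83  0.17  0.33  1.34]
  place 30 0.13 [-0.81  0.56  1.84  1.11  0.49 -0.13]
  place 30 0.25 [-0.81  0.37  1.76  0.78  0.64  0.26]
pick -53 1 0.019 [ 0.4   1.14  0.8   0.06  1.85 -1.48]
pick -53 1 -0.08 [ 0.39  1.24  0.39  0.06  2.15 -1.47]
  place -30 0.13 [-0.52  0.56  1.83 -1.13  0.38  0.01]
  place -30 0.25 [-0.52  0.37  1.76 -0.71  0.54 -0.45]
  place 0 0.13 [-0.67  0.52  1.9   0.79  0.08 -2.43]
  place 0 0.25 [-0.67  0.33  1.83  0.17  0.33 -1.81]
  place 30 0.13 None
  place 30 0.25 None
pick -58 0 0.019 [0.4  1.09 0.88 0.05 1.73 1.66]
pick -58 0 -0.08 [0.4  1.14 0.57 0.0
[... 794 characters left out ...]
82 1.66]
  place -30 0.13 [-0.48  0.58  1.91  4.5   0.46 -2.47]
  place -30 0.25 None
  place 0 0.13 [-0.67  0.54  2.    2.86  0.26 -1.36]
  place 0 0.25 [-0.67  0.32  1.94  1.19  0.08  0.31]
  place 30 0.13 [-0.85  0.58  1.91  1.62  0.57 -0.65]
  place 30 0.25 [-0.85  0.38  1.86  1.22  0.61 -0.18]
pick -64 1 0.019 [ 0.4   1.02  0.98  0.04  1.59 -1.48]
pick -64 1 -0.08 [ 0.4   1.03  0.74  0.04  1.82 -1.48]
  place -30 0.13 [-0.48  0.58  1.91  4.5   0.46  0.68]
  place -30 0.25 [-0.48  0.38  1.85 -1.26  0.48  0.09]
  place 0 0.13 [-0.67  0.54  2.    2.86  0.26  1.78]
  place 0 0.25 [-0.67  0.32  1.94  1.19  0.08 -2.83]
  place 30 0.13 [-0.85  0.58  1.91  1.62  0.57  2.49]
  place 30 0.25 None
```

Run:
```python
from h import *
az=np.radians(197.7);h=np.array([np.cos(az),np.sin(az)])
mid=np.array([.593,.323,.066]);a=np.array([*(h*np.cos(np.radians(15))),-np.sin(np.radians(15))]);g=mid-.02*a
R=R_tool(h,-53)
m.move_ptp(g+np.array([0,0,.12])-.06*R[:,2],R)
print(m.current_time(),m.current_qpos())
im,d,W=snap('wrist','w1.png')
P=jarpts(im,W);print(len(P),[np.round(x,4) for x in jarfit(P)])
c=m.get_calibration('wrist');print(-np.array(c['R']).T@c['t'])
```

```text
2.725 [0.4020949  1.15664655 0.32965531 0.07390567 2.29684896 1.69225288]
5646 [array([0.5962, 0.3237, 0.0648, 3.4498]), array([-0.9204, -0.293 , -0.2588]), array([-0.0511,  0.0457]), np.float64(0.0003)]
[0.78700562 0.38628461 0.30657073]
```

View pics/w1.png

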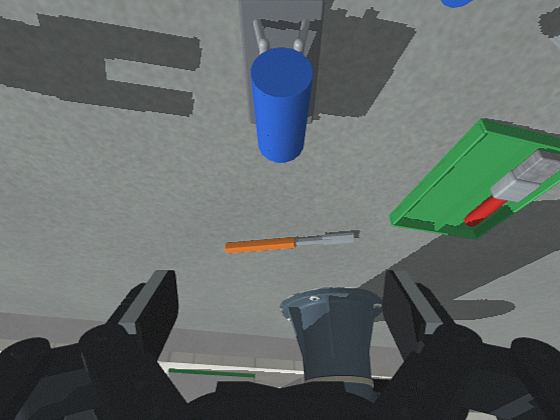

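The wrist picture shows the jar between (282,70), its base, and (281,150). Its axis agrees with the other views to about 2 mm, so I grasp it and lift.

Run:
```python
from h import *
az=3.4500;h=np.array([np.cos(az),np.sin(az)])
mid=np.array([.5955,.3235,.066]);a=np.array([*(h*np.cos(np.radians(15))),-np.sin(np.radians(15))]);g=mid-.0205*a
R=R_tool(h,-53)
m.move_l(g-.05*R[:,2],R,max_speed=.25)
m.move_l(g+.019*R[:,2],R,max_speed=.12)
print(m.current_force(),m.current_time())
m.set_gripper(0.0,40)
print('w',m.current_grip_width(),m.current_grip_force(),m.current_force())
p=g+.019*R[:,2]
m.move_l(p+[0,0,.05],max_speed=.08)
print('w',m.current_grip_width(),m.current_grip_force(),m.current_force(),m.current_time())
m.move_l(p+[0,0,.16],max_speed=.2)
im,d,W=snap('scene','l1.png')
az2=np.radians(177);h2=np.array([np.cos(az2),np.sin(az2)]);R2=R_tool(h2,-128)
print(m.inverse_kinematics(np.array([.549,-.355,.34])+R2[:,2]*.019,R2),m.current_qpos())
```

```text
[0.06393574 0.7732015  1.17570008] 4.1583
w 0.5383608668661479 41.09027098864317 [1.08685096 3.40439062 4.49730848]
w 0.5383117682778066 40.94875294715166 [-0.69219351  0.55484246 -1.39636048] 5.3833
[-0.80557926  0.27302926  1.66247954  0.631297    0.79449205  0.46106655] [0.40503934 1.00838819 0.68366089 0.06706315 2.09513491 1.68170931]
```

View pics/l1.png

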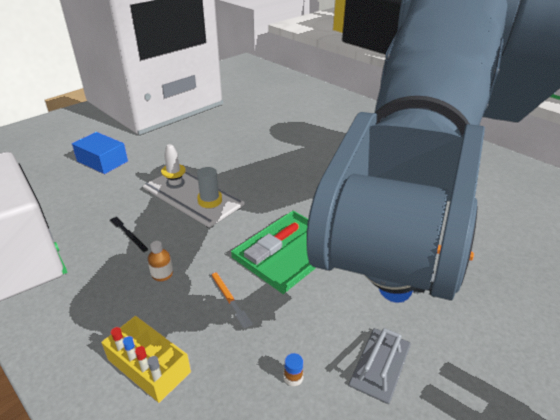

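The jar has been lifted clear of the cradle at (385,350) and is held at about 1.4 N. Next I turn it over beside the peg and measure jar and peg in the same views.

Run:
```python
from h import *
az2=np.radians(177);h2=np.array([np.cos(az2),np.sin(az2)]);R2=R_tool(h2,-128)
m.move_ptp(np.array([.48,-.355,.29])+R2[:,2]*.019,R2)
print(m.current_time(),m.current_grip_width(),m.current_force(),(m.current_ee_pos()-.019*m.current_tcp_rot()[:,2]))
out={}
for cam in('wrist','top','scene'):
    im,d,W=snap(cam,f'p_{cam}.png'); out[cam]=im;out[cam+'W']=W
    hsv=cv2.cvtColor(im,cv2.COLOR_RGB2HSV);hh,S,V=[hsv[...,i].astype(int) for i in range(3)]
    b=(hh>100)&(hh<130)&(S>150)&(abs(W[...,0]-.48)<.06)&(abs(W[...,1]+.355)<.06)&(W[...,2]>.18)
    P=W[b]; print(cam,'jar',len(P),np.nanmean(P,0).round(4) if len(P) else '',P.min(0).round(4) if len(P) else '',P.max(0).round(4) if len(P) else '')
    N=(abs(W[...,0]-.55)<.045)&(abs(W[...,1]+.355)<.045)
    y=N&(hh>20)&(hh<35)&(S>150);P=W[y]
    if len(P)>10: print(' seat',len(P),P.mean(0).round(4),np.percentile(P[:,2],[5,50,95]).round(4),P.min(0).round(4),P.max(0).round(4))
    q=N&(W[...,2]>.075)&(W[...,2]<.15);P=W[q]
    if len(P)>10:
        # peg shaft/taper profile fit
        def rad(z): z=z-.02; return np.interp(z,[0,.086,.108,.112],[.0165,.0165,.009,.006])
        f=lambda p: np.hypot(P[:,0]-p[0],P[:,1]-p[1])-rad(P[:,2])
        s=least_squares(f,[.55,-.355],loss='soft_l1',f_scale=.001)
        print(' peg',len(P),s.x.round(4),np.median(abs(s.fun)).round(4),P[:,2].max().round(4))
np.savez('p.npz',**out)
print(m.current_time())
w,t,s=[out[k] for k in('wrist','top','scene')]
A=cv2.resize(w,(400,300));B=cv2.resize(t[130:250,320:480],(400,300));C=cv2.resize(s[100:250,100:300],(400,300))
cv2.imwrite('pics/p.png',np.vstack([np.hstack([A,B]),np.hstack([C,np.zeros_like(C)])])[:,:,::-1])
```

```text
8.6167 0.5312388612594644 [ 0.14218776 -0.83103517 -0.90752925] [ 0.48051027 -0.35465242  0.28993836]
wrist jar 15436 [ 0.4809 -0.3545  0.3173] [ 0.4493 -0.3959  0.2895] [ 0.5047 -0.3103  0.3195]
top jar 446 [ 0.4814 -0.3509  0.3101] [ 0.437  -0.4011  0.2169] [ 0.501  -0.3047  0.3438]
 seat 197 [ 0.5449 -0.3482  0.0604] [0.0566 0.0611 0.0646] [ 0.5197 -0.3829  0.022 ] [ 0.5751 -0.3268  0.105 ]
 peg 159 [ 0.5474 -0.3567] 0.0007 0.1352
scene jar 710 [ 0.4922 -0.3427  0.2751] [ 0.4516 -0.3835  0.22  ] [ 0.5071 -0.3182  0.3213]
 seat 140 [ 0.556  -0.3441  0.0606] [0.0553 0.0614 0.0637] [ 0.5176 -0.3816  0.0478] [ 0.5795 -0.3253  0.0646]
 peg 276 [ 0.5496 -0.3567] 0.0011 0.1338
8.7667
```

View pics/p.png

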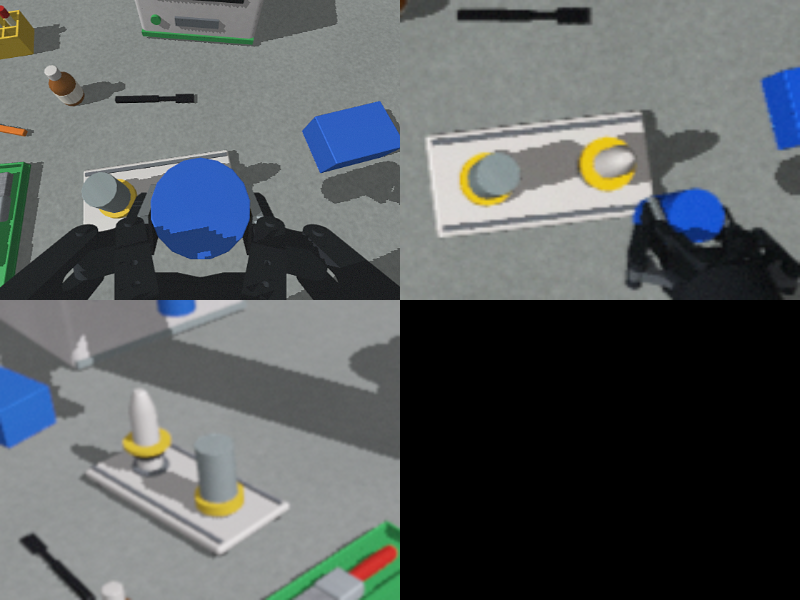

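The crops show:
- wrist: the closed base of the jar facing up between the pads at (200,208)
- top: the free peg at (610,163)
- scene: the seat at (147,440)

Next I fit the jar's axis and tilt.

```bash
cat >> h.py <<'E'
def cylfit(P,zb,x0):
    """near-vertical cylinder r 23: centre at height zb, lean"""
    def f(p):
        ax=p[:2]+np.outer(P[:,2]-zb,p[2:]); return np.hypot(*(P[:,:2]-ax).T)-.023
    s=least_squares(f,[*x0,0,0],loss='soft_l1',f_scale=.001); return s.x,np.median(abs(s.fun))
def isblue(im):
    hsv=cv2.cvtColor(im,cv2.COLOR_RGB2HSV); return (hsv[...,0]>100)&(hsv[...,0]<130)&(hsv[...,1]>150)
E
python3 - <<'E'
from h import *
o=np.load('p.npz')
for c in('wrist','top','scene'):
    W=o[c+'W'];k=isblue(o[c])&(abs(W[...,0]-.48)<.04)&(abs(W[...,1]+.355)<.04)&(W[...,2]>.18)
    P=W[k]; top=P[abs(P[:,2]-np.percentile(P[:,2],90))<.005]; A=np.c_[top[:,:2]-top[:,:2].mean(0),np.ones(len(top))]
    co=np.linalg.lstsq(A,top[:,2],rcond=None)[0]
    (cx,cy),r=cv2.minEnclosingCircle((top[:,:2]*1000).astype(np.float32))
    print(c,len(top),'plane',co.round(4),'circle',round(cx,1),round(cy,1),round(r,1))
    side=P[P[:,2]<np.percentile(P[:,2],90)-.008]
    if len(side)>80: print('  side',len(side),[np.round(x,4) for x in cylfit(side,.29,[.48,-.355])],side[:,2].min())
E
```

```text
wrist 15390 plane [ 0.0034 -0.0009  0.3173] circle 482.2 -354.7 22.9
top 359 plane [0.0049 0.0067 0.3172] circle 478.4 -352.2 25.8
scene 150 plane [ 0.0036 -0.013   0.3172] circle 477.7 -357.2 32.3
  side 539 [array([ 0.4819, -0.3551, -0.0034,  0.0054]), np.float64(0.001)] 0.22004368566522942
```

```bash
cat > place.py <<'E'
from h import *
R2=m.current_tcp_rot(); off=.019*R2[:,2]
xy=np.array([.5475,-.3565])
go=lambda z,v:m.move_l(np.array([*xy,z])+off,R2,max_speed=v)
go(.29,.15); go(.222,.1)
m.dwell(.1); f0=np.mean([m.current_force() for _ in range(5)],0); print('f0',f0.round(2),m.current_time())
z=.222
while z>.120:
    z-= .005 if z>.147 else .0015
    go(z,.05); df=m.current_force()-f0
    lat=np.hypot(*df[:2])
    if z<.147 or lat>1 or abs(df[2])>.7: print(round(z,4),df.round(2),xy.round(4),round(m.current_time(),2))
    if lat>2: xy=xy+.0005*df[:2]/lat; go(z,.02)
    if df[2]>1.2 and z<.145: break
    if df[2]>4: print('stop');break
print(m.current_time(),m.current_force()-f0,m.current_ee_pos()-off)
E
python3 place.py
```

```text
f0 [ 0.15 -0.45 -1.65] 10.3
0.212 [0.34 1.47 0.63] [ 0.5475 -0.3565] 10.8
0.202 [0.16 0.42 1.41] [ 0.5475 -0.3565] 11.3
0.197 [-0.52  0.28  1.1 ] [ 0.5475 -0.3565] 11.55
0.192 [ 0.05 -1.07  0.26] [ 0.5475 -0.3565] 11.8
0.187 [-0.06 -0.39  1.25] [ 0.5475 -0.3565] 12.05
0.177 [0.22 1.23 0.88] [ 0.5475 -0.3565] 12.55
0.167 [0.29 0.12 1.44] [ 0.5475 -0.3565] 13.05
0.157 [0.29 0.22 0.81] [ 0.5475 -0.3565] 13.55
0.152 [-0.09  0.02  1.55] [ 0.5475 -0.3565] 13.8
0.147 [0.1  0.11 0.39] [ 0.5475 -0.3565] 14.05
0.1455 [0.27 0.46 0.64] [ 0.5475 -0.3565] 14.3
0.144 [-0.34  0.16 -0.02] [ 0.5475 -0.3565] 14.55
0.1425 [-0.14 -0.42  1.6 ] [ 0.5475 -0.3565] 14.8
14.8 [-0.13628795 -0.41969978  1.6018103 ] [ 0.54747049 -0.3564908   0.14240107]
```

```bash
cat > place2.py <<'E'
from h import *
R2=m.current_tcp_rot(); off=.019*R2[:,2]
xy=np.array([.5475,-.3565])
go=lambda z,v:m.move_l(np.array([*xy,z])+off,R2,max_speed=v)
def F():
    r=[]
    for _ in range(10): m.dwell(.02); r.append(m.current_force())
    return np.mean(r,0)
f0=F(); print(f0.round(2))
z=.1425
while z>.122:
    z-=.001; go(z,.02); df=F()-f0; print(round(z,4),df.round(2),round(m.current_time(),2))
    if np.hypot(*df[:2])>2.5: xy=xy+.0005*df[:2]/np.hypot(*df[:2])
    if df[2]>1.3: break
E
python3 place2.py
```

```text
[ 0.34  0.03 -1.26]
0.1415 [-0.27  0.09  0.28] 15.38
0.1405 [-0.53 -0.09  0.27] 15.8
0.1395 [-0.11 -0.29  0.08] 16.22
0.1385 [-0.45  0.06  0.16] 16.63
0.1375 [-0.31 -0.16 -0.11] 17.05
0.1365 [-0.21 -0.16  0.03] 17.47
0.1355 [-0.27 -0.24 -0.24] 17.88
0.1345 [-0.57 -0.19  0.15] 18.3
0.1335 [-0.44 -0.07  2.6 ] 18.72
```

The jar reached the seat at the predicted height, with 2.6 N vertical and no side load. I release it, back off and check.

Run:
```python
from h import *
m.set_gripper(.75); print(m.current_grip_width(),m.current_time())
R=m.current_tcp_rot();p=m.current_ee_pos()
m.move_l(p-.09*R[:,2],max_speed=.12)
im,d,W=snap('wrist');ims,_,Ws=snap('scene')
k=isblue(im)&(abs(W[...,0]-.548)<.04)&(abs(W[...,1]+.356)<.04)&(W[...,2]>.06);P=W[k]
t=P[abs(P[:,2]-np.percentile(P[:,2],90))<.005];A=np.c_[t[:,:2]-t[:,:2].mean(0),np.ones(len(t))]
print(len(t),np.linalg.lstsq(A,t[:,2],rcond=None)[0].round(4),t.mean(0).round(4))
k=isblue(ims)&(abs(Ws[...,0]-.548)<.04)&(abs(Ws[...,1]+.356)<.04)&(Ws[...,2]>.05);P=Ws[k];side=P[P[:,2]<.15]
print(len(side),[np.round(x,4) for x in cylfit(side,.1,[.548,-.356])],side[:,2].min())
cv2.imwrite('pics/q.png',np.hstack([cv2.resize(im,(400,300)),cv2.resize(ims[100:250,100:300],(400,300))])[:,:,::-1])
# spatula plan: above it, tool down
sx=np.array([.240,.971,0]);sy=np.array([-.971,.24,0])
for s in(1,-1):
    Rs=np.column_stack([-s*sx,s*sy,[0,0,-1.]]); print(np.linalg.det(Rs),m.inverse_kinematics([.688,.023,.10],Rs))
    tx=np.array([np.cos(.035),np.sin(.035),0]);ty=np.array([-tx[1],tx[0],0])
    Rt=np.column_stack([-s*tx,s*ty,[0,0,-1.]]); print('  ',m.inverse_kinematics([.505,.052,.10],Rt))
print(m.current_qpos(),m.current_time())
```

```text
0.7460392466796779 19.0333
4779 [ 0.0079 -0.0014  0.1615] [ 0.5481 -0.3565  0.1615]
510 [array([ 0.5492, -0.3572,  0.0042,  0.002 ]), np.float64(0.001)] 0.06610653513588594
1.000441 None
   [ 1.08852038e-02  4.58752243e-01  1.87068094e+00 -4.44089210e-16
  8.12159473e-01 -1.59491112e+00]
1.000441 [-3.41831630e-02  7.38460237e-01  1.35597390e+00 -4.44089210e-16
  1.04715852e+00  2.08128193e-01]
   [ 1.08852038e-02  4.58752243e-01  1.87068094e+00 -4.44089210e-16
  8.12159473e-01  1.54668153e+00]
[-0.88802162  0.37187697  1.90533877  0.94138447  0.60116295  0.00540694] 20.0333
```

View pics/q.png

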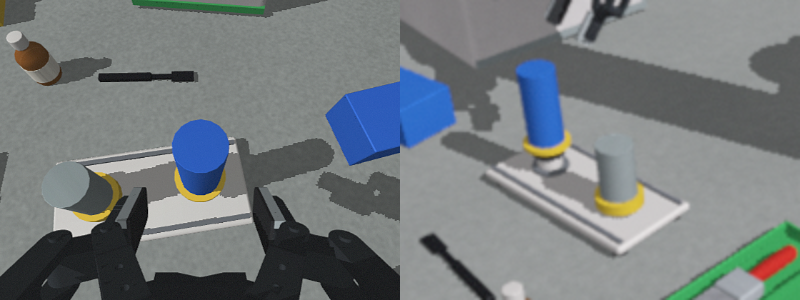

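In the wrist crop the jar sits upright on the yellow seat at (200,185), and the scene crop agrees (540,105). The grey jar has not moved. Next is the spatula.

Run:
```python
from h import *
p=m.current_ee_pos(); m.move_l(p+[0,0,.10],max_speed=.2)
sx=np.array([.240,.971,0]);sx/=np.linalg.norm(sx);sy=np.array([-sx[1],sx[0],0])
Rs=np.column_stack([sx,-sy,[0,0,-1.]])
m.move_ptp(np.array([.686,.0245,.17]),Rs)
im,d,W=snap('wrist','s.png')
hsv=cv2.cvtColor(im,cv2.COLOR_RGB2HSV);k=(hsv[...,0]<20)&(hsv[...,1]>150)&(abs(W[...,0]-.68)<.08)&(abs(W[...,1])<.08)&(W[...,2]<.03)
P=W[k];print(k.sum(),cv2.minAreaRect((P[:,:2]*1000).astype(np.float32)),np.median(P[:,2]),P.min(0).round(4),P.max(0).round(4))
t=P[abs(P[:,2]-np.median(P[:,2]))<.002];print(cv2.minAreaRect((t[:,:2]*1000).astype(np.float32)))
g=(abs(W[...,0]-.505)<.14)&(abs(W[...,1]-.015)<.12)&(hsv[...,0]>45)&(hsv[...,0]<80)&(hsv[...,1]>120)&(W[...,2]>.016)
print('tray',g.sum(),cv2.minAreaRect((W[g][:,:2]*1000).astype(np.float32)) if g.sum()>50 else '',m.current_time())
```

```text
1105 ((680.3754272460938, -0.24294281005859375), (87.37039947509766, 11.011086463928223), 76.25930786132812) 0.009234806984422665 [ 0.6651 -0.0415 -0.0023] [0.6961 0.0428 0.0114]
((680.9755249023438, 1.4635887145996094), (83.76996612548828, 10.655993461608887), 76.25930786132812)
tray 3395 ((520.990478515625, 15.047439575195312), (229.4424591064453, 153.4417724609375), 2.218750238418579) 22.35
```

View pics/s.png

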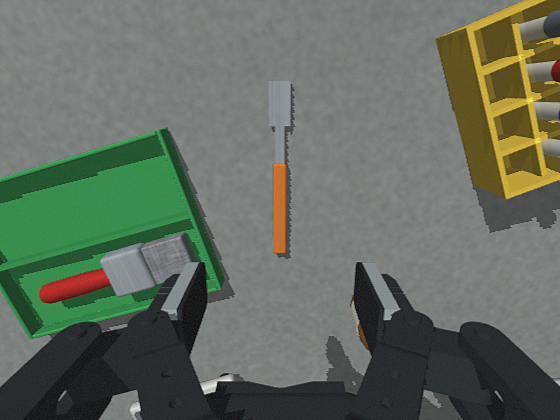

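The spatula lies vertically in the wrist view, its handle from (280,165) to (280,253), and it agrees with the earlier fit. I pick it and lay it in the tray.

Run:
```python
from h import *
an=np.radians(76.26);sx=np.array([np.cos(an),np.sin(an),0]);sy=np.array([-sx[1],sx[0],0])
Rs=np.column_stack([sx,-sy,[0,0,-1.]]);g=np.array([.681,.0012,0])+.0245*sx
m.set_gripper(.4)
m.move_l(g+[0,0,.04],Rs,max_speed=.2); m.move_l(g+[0,0,.003],max_speed=.05)
m.set_gripper(0,30); print('w',m.current_grip_width(),m.current_grip_force(),m.current_force(),m.current_time())
m.move_l(g+[0,0,.12],max_speed=.15)
print('w',m.current_grip_width(),m.current_force())
b=np.radians(2.1);tx=np.array([np.cos(b),np.sin(b),0]);ty=np.array([-tx[1],tx[0],0])
Rt=np.column_stack([tx,-ty,[0,0,-1.]]);s=np.array([.506,.0145,0])+.0375*ty
m.move_ptp(s+[0,0,.12],Rt)
im,_,W=snap('wrist','t1.png');a,_,Wa=snap('top')
hsv=cv2.cvtColor(a,cv2.COLOR_RGB2HSV);k=(hsv[...,0]>5)&(hsv[...,0]<20)&(hsv[...,1]>150)&(abs(Wa[...,0]-.5)<.12)&(abs(Wa[...,1]-.052)<.06)
if k.sum(): print(k.sum(),Wa[k].min(0),Wa[k].max(0))
m.move_l(s+[0,0,.03],max_speed=.15); m.move_l(s+[0,0,.0078],max_speed=.04)
print(m.current_force(),m.current_time())
m.set_gripper(.25); m.move_l(s+[0,0,.09],max_speed=.15)
p=m.current_ee_pos();m.move_l(p+[-.12,0,.12],max_speed=.25)
o,_,W=snap('top');ws,_,_=snap('scene')
hsv=cv2.cvtColor(o,cv2.COLOR_RGB2HSV);k=(hsv[...,0]>5)&(hsv[...,0]<20)&(hsv[...,1]>150)&(abs(W[...,0]-.5)<.12)&(abs(W[...,1]-.052)<.05)
print(k.sum(),cv2.minAreaRect((W[k][:,:2]*1000).astype(np.float32)),W[k][:,2].min(),np.median(W[k][:,2]),W[k][:,2].max(),m.current_time())
A=cv2.resize(ws[90:300,130:410],(800,600));A[:200,:260]=cv2.resize(o[165:265,220:350],(260,200));cv2.imwrite('pics/t.png',A[:,:,::-1])
```

```text
w 0.12768541726736413 30.501886010169983 [-0.23991996  1.0697493   3.24423518] 24.7667
w 0.12650163275478984 [-0.31549945 -1.39053992 -0.43831192]
5 [0.46371496 0.04566468 0.12418775] [0.46382807 0.05597286 0.12827033]
[-0.30624611 -0.14491487 -0.26917618] 28.475
108 ((476.77227783203125, 50.866886138916016), (81.06238555908203, 10.86855697631836), 1.4728232622146606) 0.00790596605043279 0.013789287926882603 0.019788463392149236 30.3667
```

View pics/t.png

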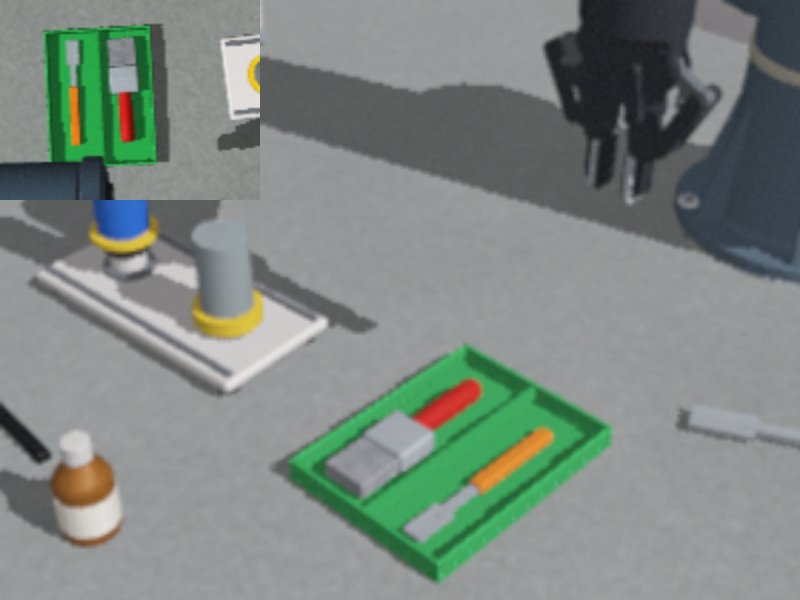

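The spatula lies flat in the empty compartment: the handle is at (512,460) in the picture, its top at z = 14 mm, and it is turned less than 1° from the tray. The jar is still on the seat, and the robot touches nothing.

```bash
python3 -c "
from bench import manip as m
print(m.sign_off(), m.current_time())"
```

```text
the job is handed in; nothing more can be done
the job is handed in; nothing more can be done
```

The job is handed in at about 30 s of the 67 s allowed: the blue jar stands upside down on the free peg's seat, set down with 2.6 N, and the small orange spatula lies flat, lengthwise and near the middle of the tray's empty compartment; no verdict was returned.

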